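Cap a vial on the bench treadle press

TASK

Push the press's sliding shuttle all the way in so that the vial with the loose cap stands under the ram, then press the treadle pedal down to its stop so that the ram snaps the cap fully home, and let the pedal come all the way up again. Leave the shuttle in and the capped vial standing in it, and do not disturb the other vials on the bench.

Things in the scene. Friction and masses are not known exactly. Their poses are not given: they have to be found in the camera images.
- press: Fixed bench treadle press, grey casting, 240 mm high. Origin: on the worktop below the vertical ram axis; -x points to the operator's side, where the treadle is, +y to the side where the shuttle slides out, z up. Overarm, ram and rocker: above z = 140 mm, within 25 mm of y = 0, from x = -25 to 110 mm. Slide bed: 64 mm wide in x, y = -48 to 128 mm, its side strips up to z = 62 mm.
- treadle (a joint): The treadle pedal's hinge, rad: 0 = up at rest (sprung), 0.17 = down at its stop. The hinge axis lies along the press's y axis at x = 30, z = 26 mm of the press frame. The spring asks about 5 N at the tread to start, and with the cap about 17 N at the stop. The treadle drives the ram down 14.5 mm.
- tread_pad (a point): Centre of the top of the ribbed black rubber tread of the treadle, 60 mm (press x) by 76 mm (press y), 125 mm in front (-x) of the ram axis. At rest it stands 57 mm above the worktop and slopes 0.11 rad up toward the operator; at its stop it is 30 mm above the worktop, nearly level.
- shuttle (a joint): Position of the shuttle on its slide, m: 0 = fully in against its end stop (vial under the ram), grows as it slides out along the press's +y, up to 0.075. It stays where it is left; it takes about 2 N to slide.
- knob (a point): Point on the axis of the upright round black knob on the outer end of the shuttle, 105 mm from the nest in press +y, at 78 mm above the worktop. The knob is 20 mm across, stands from 56 to 92 mm above the worktop (the shuttle plate, 46 mm wide, ends 17 mm beyond its axis) and is grasped or pushed from above.
- nest (a point): Centre of the floor of the ring-shaped nest on the shuttle in which the vial stands, 56 mm above the worktop; the ring is 42 mm across outside and 14 mm high.
- vial: The clear vial to be capped, 32 mm across and 70 mm high, loose in the shuttle's nest, with a white cap only set on its neck. Origin: centre of its underside, z up.
- vial_cap (a joint): How far the white snap cap (25 mm across) has been pushed down on the vial's neck, m: 0 = just set on, its top 78 mm above the vial's underside; 0.006 = fully home. It needs about 7 N and stays where it is pushed.
- capped_vial: Bystander: a finished vial of the same kind, its cap already home, 32 mm across, 73 mm high, standing on the worktop to the left. Origin: centre of its underside.
- empty_vial_1: Bystander: empty vial without a cap, 32 mm across, 70 mm high, standing on the worktop to the right. Origin: centre of its underside.
- empty_vial_2: Bystander: another empty vial without a cap, same size, on the right. Origin: centre of its underside.
Things that resemble listed ones, but are neither listed nor needed, are in the scene too. What is shaped like the vial but blue, red or yellow is not meant.

How it is judged:
By the outcome, as a careful person would: the job done as asked, in the order asked, and still so for the second after the job is handed in, with the robot touching nothing.
It also fails if it takes over 43 s, if anything falls off the work surface, if the arm or the gripper's body presses on something with over 40 N, if the wrist force passes 120 N, or if a joint passes its speed limit or range.

ROBOT

A 6-joint arm with a two-finger parallel gripper is mounted at the origin on a cart in front of the work surface, level with it; the furniture and walls round the work are solid. World frame = base frame: x ahead of the robot, y to its left, z up, the work surface at z = 0. Lengths are in m, angles in rad, forces in N, time in s.
With the tool pointing down it reaches from about 0.35 to 0.8 m from the base axis. Payload 7.3 kg.
Tool frame: the origin (TCP) lies midway between the tips of the shut fingers; the grasp point (between the pads) lies 19 mm behind it (r.grasp_offset is the distance from the TCP to the grasp point, in m); z points along the fingers, y is the line along which they close (so a half turn about z gives the same grasp; the last joint's range is limited). The gripper opens to 85 mm and grips with 20 to 120 N. Pads are 22 mm wide; open, the fingers measure 114 mm over their backs; the gripper's body (76 mm by 85 mm) begins 54 mm behind the grasp point. The pads swing forward as they close: fully open they stand 13 mm farther back than shut.
Start: joints at [-1.494, 0.342, 1.524, -0, 1.275, -0.146], TCP at [0.116, -0.512, 0.231] pointing down, gripper open.
Joint ranges: [-2.53, 2.53], [-0.77, 2.02], [0.04, 2.7], [-1, 4.14], [0.28, 2.66], [-3.11, 3.11]. Speed limits (rad/s): [2.57, 2.57, 3.14, 3.14, 3.14, 3.14].

INTERFACE

Orientations are given as a unit quaternion [w, x, y, z].
In Python, from bench import r, effector, get_image, ticket, read_t, read_q, read_qvel, read_tau, read_position, read_tool_rot, read_force, read_torque, read_opening, read_finger_force gives the robot as it stands. Calls block until the motion is done:
- r.move_ptp(position, orientation): joint-space move of the TCP to a pose.
- r.line_to(position, frame=None, velocity=0.15, force_limit=None): straight line of the TCP; frame=None keeps the orientation; velocity is the mean speed in m/s. With force_limit (N) it stops when the force on the tool has changed by that much, and returns True; else False.
- r.move_joints(angles): joint-space move.
- effector.ungrasp() and effector.grasp(newtons=None): open the fingers fully, or close them until they stop; newtons is the grip in N (None keeps the last).
- r.hold(seconds).
- r.inverse_kinematics(position, orientation): joint angles nearest the present ones, or None.
- get_image(name): name is "side" or "top" or "wrist"; returns a dict with "image" (400x640x3 uint8, red, green, blue), "camera_matrix" (3x3 intrinsics, pixels), "dist_coeffs" ([k1, k2, p1, p2, k3] as OpenCV has them; the pictures are not rectified), "extrinsics" (4x4, takes a point from camera to world coordinates). Camera axes: x right, y down, z forward; pixel columns grow to the right and rows downward; lengths in m; the calibration is good to about 2 mm. A picture is of the moment at which its call begins. There is no depth.
A pose or a line that the arm cannot do raises r.Unreachable and nothing moves.
- ticket.sign_off(): hands the job in; it is judged then, once.
Readings, each from a call of its own:
- read_t(): time.
- read_q(): joint angles.
- read_qvel(): joint speeds.
- read_tau(): joint torques, N m.
- read_position(): TCP position.
- read_tool_rot(): TCP orientation.
- read_force(): force on the tool from outside, world axes, zero at the start.
- read_torque(): the same for the moment, N m.
- read_opening(): finger opening in m.
- read_finger_force(): force on a finger pad.
Only numpy, scipy, OpenCV 4.12 (cv2) and the standard library are available. Lean on these libraries where they do the work, as an engineer would, in place of code of your own. Each camera call takes 0.05 s, during which the arm holds its last target. There are 200 camera calls.

## Working session

There is one attempt and no reset: what is moved stays moved. The work goes in short steps, each a Python script; the robot and the scene stay as the last script left them, time stands still between calls to the robot, and variables do not carry over. Pictures are saved under pics/ and viewed, at most 10 in all, crops included, and the job is handed in when it is done.

```bash
mkdir -p pics; ls; python3 - <<'E'
from bench import *
import cv2
for n in("top","side"):
    d=get_image(n); cv2.imwrite(f"pics/{n}0.png",d["image"][:,:,::-1])
    print(n,d["camera_matrix"],d["dist_coeffs"],d["extrinsics"])
print(read_t())
E
```

```text
pics
top [[391.2425178    0.         319.39696239]
 [  0.         391.2425178  199.19058293]
 [  0.           0.           1.        ]] [-0.06740135  0.          0.          0.          0.        ] [[-3.88401874e-03 -9.76585406e-01  2.15094998e-01  2.80189507e-01]
 [-9.99992214e-01  3.64308434e-03 -1.51656479e-03  3.23526080e-02]
 [ 6.97445819e-04 -2.15099214e-01 -9.76591953e-01  1.09945041e+00]
 [ 0.00000000e+00  0.00000000e+00  0.00000000e+00  1.00000000e+00]]
side [[363.27815717   0.         320.88458432]
 [  0.         363.27815717 202.89585211]
 [  0.           0.           1.        ]] [-0.02834047  0.          0.          0.          0.        ] [[ 0.99964945  0.0256998  -0.006364    0.5313575 ]
 [ 0.01695425 -0.43674968  0.8994233  -0.74895811]
 [ 0.02033552 -0.8992159  -0.43703229  0.4623673 ]
 [ 0.          0.          0.          1.        ]]
0.1
```

View pics/top0.png

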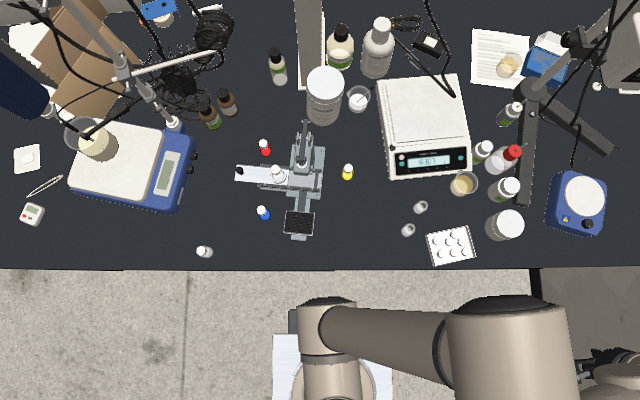

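View pics/side0.png

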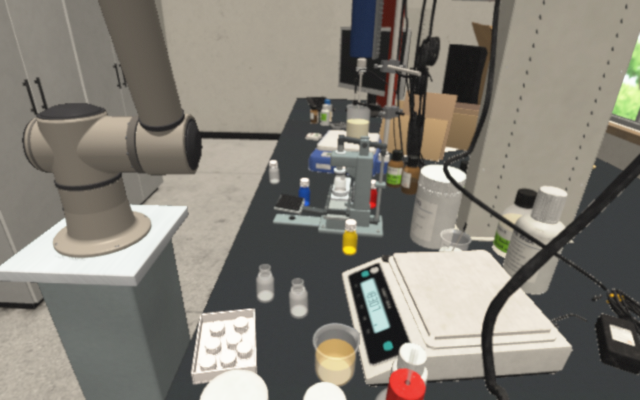

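The top view shows the press at about (303,165), the tread at (299,223), the shuttle end near (240,173) and the vial with the white cap near (279,174). The blue, red and yellow decoys stand around it. I'll zoom in next.

```bash
cat > h.py <<'E'
from bench import *
import cv2, numpy as np
def ray(d,uv,z):
    K=d["camera_matrix"]; T=d["extrinsics"]
    n=cv2.undistortPoints(np.array(uv,float).reshape(-1,1,2),K,d["dist_coeffs"])[:,0]
    v=np.c_[n,np.ones(len(n))]@T[:3,:3].T; o=T[:3,3]
    return o+v*((z-o[2])/v[:,2])[:,None]
def proj(d,P):
    T=np.linalg.inv(d["extrinsics"]); 
    return cv2.projectPoints(np.array(P,float).reshape(-1,1,3),cv2.Rodrigues(T[:3,:3])[0],T[:3,3],d["camera_matrix"],d["dist_coeffs"])[0][:,0]
E
python3 - <<'E'
from h import *
d=get_image("top"); im=d["image"]
c=im[120:250,225:355]; cv2.imwrite("pics/c1.png",cv2.resize(c[:,:,::-1],None,fx=4.6,fy=4.6,interpolation=cv2.INTER_CUBIC))
m=np.zeros(im.shape[:2],np.uint8); m[205:240,275:325]=(im[205:240,275:325].max(2)<38)*255
g=im[205:240,280:320].max(2); print(g[::3,::2])
E
```

```text
[[ 64  63  65  65  65  62  64  83 183  92 101 101 101 187 183  50  65  64
   64  64]
 [ 64  65  65  62  62  64  61 133 186  98 102 100 101 184 185  57  65  61
   64  63]
 [ 64  64  60 163  84  79  98 135 158 112 118 110 124 190 191  65  64  60
   63  65]
 [ 64  63  65  73  45  43  39  45  45  46  52  43  47  42  41  44  34 174
   62  65]
 [ 63  64  70  42  46  45  42  38  35  45  47  53  46  47  43  44  48 161
   62  65]
 [ 65  65  61  39  49  45  43  46  44  41  46  45  47  41  42  44  50  89
   63  65]
 [ 65  62 141  41  46  47  48  46  38  47  43  45  50  45  51  42  70  48
   64  64]
 [ 64  63 184  48  45  48  46  46  47  36  40  44  45  48  42  66  67  57
   64  64]
 [ 63  65  63  48  43  49  46  44  45  36  44  44  43  51  44  50  98  61
   64  65]
 [ 65  68 157 106 136 145 103  78  52  54  37  37  44  45  45  40 179  63
   63  66]
 [ 62  64  63  64  60  67 191 187 186 185 158 155 151 151 172 195 141  62
   65  63]
 [ 64  62  65  64  63  67 188 186 183 186 186 188 187 100  64  64  63  64
   64  66]]
```

View pics/c1.png

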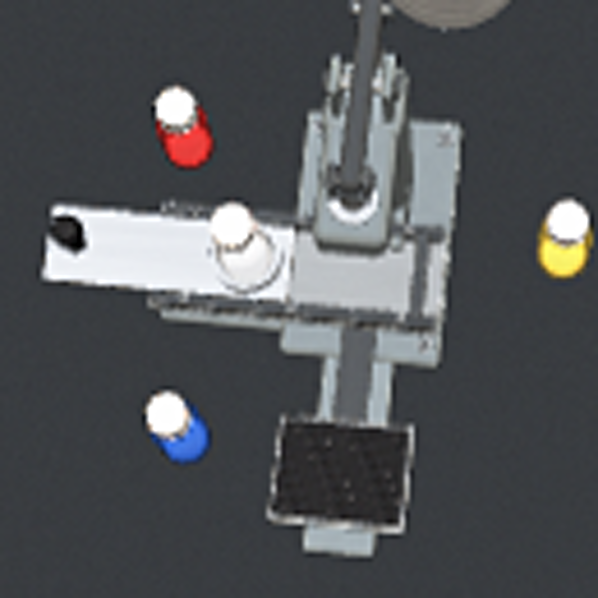

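The crop shows the press turned slightly clockwise. The knob is at the left end of the shuttle, top about (239,170), and the loose white cap is at about (275.5,169). The tread is the dark rectangle centred near (299,223). Now I'll measure these by mask.

```bash
python3 - <<'E'
from h import *
d=get_image("top"); im=d["image"]
def blob(mask,box):
    x0,y0,x1,y1=box; m=np.zeros(mask.shape,np.uint8); m[y0:y1,x0:x1]=mask[y0:y1,x0:x1]
    n,l,s,c=cv2.connectedComponentsWithStats(m); i=1+np.argmax(s[1:,4]); return (l==i).astype(np.uint8),s[i],c[i]
g=im.max(2)
m,s,c=blob(g<57,(280,208,320,238)); r_=cv2.minAreaRect(cv2.findContours(m,0,2)[0][0]); print("tread",s,c,r_)
P=ray(d,cv2.boxPoints(r_),.057);print(P); print(np.linalg.norm(np.diff(P,axis=0),axis=1)); t=ray(d,[r_[0]],.057)[0]
m,s,k=blob(g<110,(235,163,247,177)); print("knob",s,k)
print(g[164:178,232:248])
k=ray(d,[k],.080)[0]
m,s,c=blob(im.min(2)>225,(268,160,284,174)); print("cap",s,c); c=ray(d,[c],.132)[0]
print("t",t,"k",k,"c",c, "knob-cap",k-c,np.linalg.norm((k-c)[:2]))
yy=(k-c)[:2]/np.linalg.norm((k-c)[:2]); th=np.arctan2(-yy[0],yy[1]); print("yaw from shuttle",th)
# yaw from shuttle plate edge
R=lambda a:np.array([[np.cos(a),-np.sin(a)],[np.sin(a),np.cos(a)]])
for a in(th,):
    o=t[:2]+R(a)@[.125,0]; print("press",o,"cap in press",R(a).T@(c[:2]-o),"knob",R(a).T@(k[:2]-o))
S=get_image("side"); print("side proj",proj(S,[t,k,c]))
i=S["image"]; cv2.imwrite("pics/s1.png",cv2.resize(i[130:250,260:400,::-1],None,fx=5,fy=5,interpolation=cv2.INTER_CUBIC))
E
```

```text
tread [284 212  29  22 518] [298.41119691 222.23745174] ((298.33172607421875, 222.1831817626953), (26.96550941467285, 20.000247955322266), 5.710593223571777)
[[0.42332356 0.12625601 0.057     ]
 [0.47763887 0.12166677 0.057     ]
 [0.46999226 0.04889964 0.057     ]
 [0.41585942 0.05424925 0.057     ]]
[0.05450884 0.07316779 0.05439653]
knob [235 163  12  12  70] [239.3        167.95714286]
[[ 63  66  62  61  82 133 139 113 110 106  86  83  69  63  61  54]
 [ 64  63  61  56 165 255 255 233 233 230 191 183 163 149 145 146]
 [ 64  63  63  57 187 249 208 193 245 248 253 251 251 251 251 255]
 [ 66  65  64  60  87  38  21  23  16 113 240 249 246 244 244 244]
 [ 66  66  65  61  91  55  44  45  42  20 111 246 244 241 241 241]
 [ 61  64  64  53  36  44  51  53  59  29   0 241 244 240 239 239]
 [ 63  64  63  70  38  43  51  56  59  30   2 198 245 243 241 241]
 [ 65  63  58 140  85  34  39  52  34  23   3 187 249 244 242 243]
 [ 64  63  56 204 189  94  26  17  15  15   0 119 248 246 244 243]
 [ 63  62  53 201 253 198 112  68  17   2   0 103 244 242 240 240]
 [ 63  61  50 220 246 250 230 190 115  65 129 214 243 241 241 241]
 [ 64  59  52 255 249 246 249 253 232 186 251 249 244 242 241 241]
 [ 65  59  73 245 246 244 244 245 248 249 247 245 244 244 244 243]
 [ 63  58  91 245 246 243 243 243 243 243 243 242 243 243 243 243]]
cap [268 165  12   9  79] [273.78481013 168.98734177]
t [0.44656359 0.08774005 0.057     ] k [0.59267471 0.24865883 0.08      ] c [0.57347297 0.14817702 0.132     ] knob-cap [ 0.01920174  0.10048181 -0.052     ] 0.10230005361787858
yaw from shuttle -0.18882024082827645
press [0.56934189 0.06427752] cap in press [-0.0116903   0.08318371] knob [-0.0116903   0.18548376]
side proj [[290.10937355 201.6877867 ]
 [344.92479974 172.07425272]
 [340.20360037 167.12780825]]
```

View pics/s1.png

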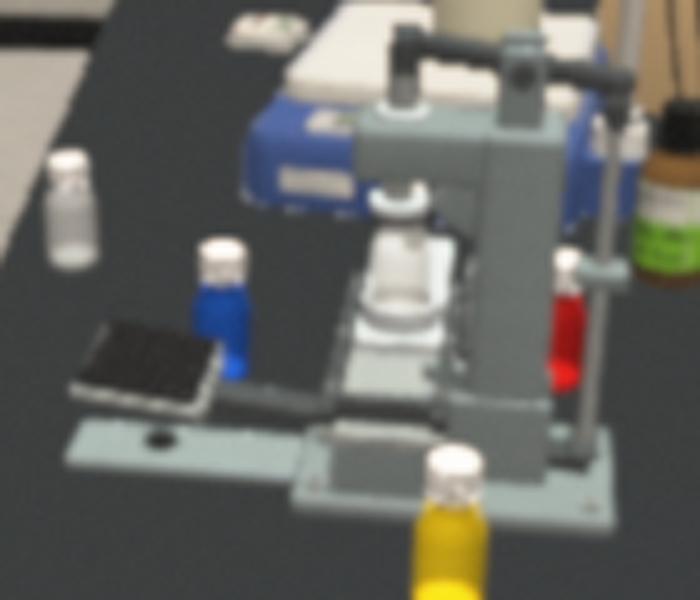

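The knob and cap masks were contaminated by nearby pixels, so I'm using their edges by hand instead: knob top centre at about (238.7,169.2), cap top at about (275.8,168.6). The side crop confirms the tread, the vial in its nest and the ram above it. I'll move above the knob at a safe height and refine with the wrist camera.

```bash
cat >> h.py <<'E'
from scipy.spatial.transform import Rotation as Ro
def quat(yaw):  # tool down, tool y along press y (sign picked to keep the wrist in range)
    best=None
    for s in(1,-1):
        y=s*np.array([-np.sin(yaw),np.cos(yaw),0]); z=np.array([0,0,-1.]); x=np.cross(y,z)
        q=Ro.from_matrix(np.c_[x,y,z]).as_quat(); q=[q[3],q[0],q[1],q[2]]
        j=r.inverse_kinematics([.5,.25,.3],q)
        if j is not None and (best is None or abs(j[5])<best[0]): best=(abs(j[5]),q)
    return best[1]
R2=lambda a:np.array([[np.cos(a),-np.sin(a)],[np.sin(a),np.cos(a)]])
E
python3 - <<'E'
from h import *
d=get_image("top")
k=ray(d,[[238.7,169.2]],.092)[0]; c=ray(d,[[275.8,168.6]],.134)[0]; o=np.array([.571,.0759])
print(k,c,np.linalg.norm((k-c)[:2]),R2(-.095).T@(k[:2]-o),R2(-.095).T@(c[:2]-o))
q=quat(-.095); print(q,r.inverse_kinematics([.5,.3,.34],q))
p=read_position(); r.line_to([p[0],p[1],.36],velocity=.3); print(read_t())
r.move_ptp([.5,.25,.33],q); print(read_t(),read_position())
w=get_image("wrist"); print(w["extrinsics"]); cv2.imwrite("pics/w1.png",w["image"][:,:,::-1])
E
```

```text
[0.58551696 0.24758835 0.092     ] [0.57388072 0.14276445 0.134     ] 0.10546777014681528 [-0.00183437  0.17229122] [-0.00347484  0.06683621]
[np.float64(0.0), np.float64(0.047482140035779614), np.float64(0.9988720870950508), np.float64(0.0)] [ 4.09016759e-01  4.00354370e-01  1.14169827e+00 -4.44089210e-16
  1.59954001e+00 -1.06677957e+00]
0.875
3.8667 [0.50037084 0.24928661 0.33001051]
[[ 9.63100682e-02  9.48299954e-01  3.02409603e-01  4.22064172e-01]
 [ 9.95351374e-01 -9.17235000e-02 -2.93673476e-02  2.56361510e-01]
 [-1.10987179e-04  3.03832185e-01 -9.52725559e-01  4.72939096e-01]
 [ 0.00000000e+00  0.00000000e+00  0.00000000e+00  1.00000000e+00]]
```

View pics/w1.png

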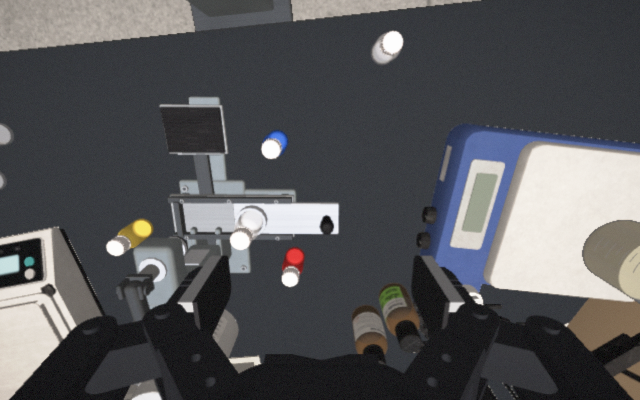

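The wrist view is clear: knob at about (326,226), tread centre at about (194,129), cap at (241,239). The shuttle lies nearly level in the picture, so the yaw is confirmed. I'll cross-check these and then push.

```bash
python3 - <<'E'
from h import *
w=get_image("wrist"); g=w["image"].max(2)
m=np.zeros(g.shape,np.uint8); m[213:240,316:336]=g[213:240,316:336]<90
ys,xs=np.nonzero(m); print("knob px",xs.min(),xs.max(),ys.min(),ys.max(),xs.mean(),ys.mean())
k=ray(w,[[xs.mean(),ys.mean()]],.076)[0]
m=np.zeros(g.shape,np.uint8); m[100:158,158:230]=g[100:158,158:230]<52
c=max(cv2.findContours(m,0,2)[0],key=cv2.contourArea); b=cv2.minAreaRect(c); P=ray(w,cv2.boxPoints(b),.057)
t=P.mean(0); print("tread",b,t,np.linalg.norm(np.diff(P,axis=0),axis=1))
E_=ray(w,[[295,202.5],[338,204.5],[190,238.5],[338,234]],.056)
print("knob",k); a=-.095
o=t[:2]+R2(a)@[.125,0]; print("press",o,R2(a).T@(k[:2]-o)); print(P)
o=np.array([.571,.0759]);print(R2(a).T@(k[:2]-o), "ext axis force",read_force())
E
```

```text
knob px 316 335 216 239 326.0744680851064 229.51063829787233
tread ((191.5, 129.5), (43.0, 63.0), 90.0) [0.44516932 0.08513179 0.057     ] [0.08008669 0.05514138 0.08345533]
knob [0.59377664 0.24705702 0.076     ]
press [0.56960568 0.07327465] [0.00757747 0.17529156]
[[0.41442079 0.05136526 0.057     ]
 [0.42198328 0.13109409 0.057     ]
 [0.4761114  0.12057183 0.057     ]
 [0.46816179 0.03749599 0.057     ]]
[0.00643847 0.17254578] ext axis force [-0.08537823 -0.33543024 -0.04984876]
```

```bash
echo "A=-.095; O=np.array([.5705,.0750]); W=lambda x,y,z:[*(O+R2(A)@[x,y]),z]" >> h.py
python3 - <<'E'
from h import *
q=quat(A); effector.grasp(30)
r.move_ptp(W(0,.222,.16),q); r.line_to(W(0,.222,.066),velocity=.15); print(read_t(),read_opening())
s=r.line_to(W(0,.100,.066),velocity=.05,force_limit=12); p=read_position()
print(s,R2(A).T@(p[:2]-O),read_force(),read_t())
d=get_image("top"); e=get_image("side")
v=[cv2.resize(x["image"][b[0]:b[1],b[2]:b[3],::-1],(400,400),interpolation=cv2.INTER_CUBIC) for x,b in((d,(120,250,225,355)),(e,(130,250,270,390)))]
cv2.imwrite("pics/p1.png",np.hstack(v))
E
```

```text
6.3167 1.0033705106650702e-05
True [-0.00026254  0.12755073] [-0.26442165  5.26660785  1.09541847] 8.0333
```

View pics/p1.png

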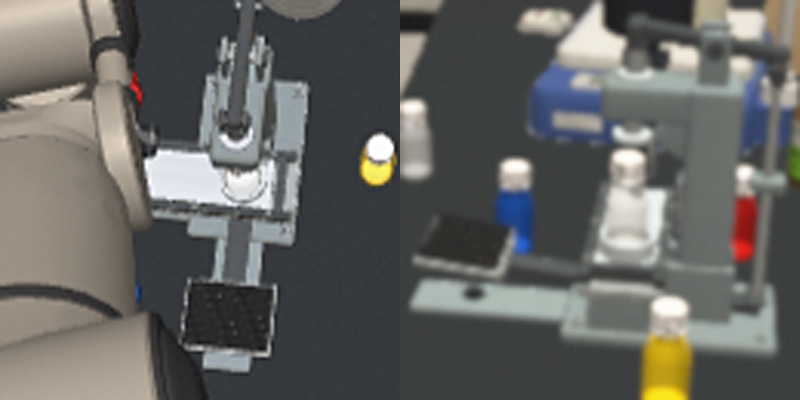

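The picture shows the shuttle in with the vial under the ram, and the knob position matches about 105 mm. I'll push once more against the stop, retreat, then press the treadle.

```bash
python3 - <<'E'
from h import *
q=quat(A)
loc=lambda:(np.round(R2(A).T@(read_position()[:2]-O),4),round(read_position()[2],4),np.round(read_force(),1),round(read_t(),2))
s=r.line_to(W(0,.100,.066),velocity=.04,force_limit=14); print(s,loc())
r.line_to(W(0,.150,.066),velocity=.1); r.line_to(W(0,.150,.16),velocity=.2)
r.line_to(W(-.125,.05,.16),velocity=.2); r.line_to(W(-.125,0,.075),velocity=.15); print(loc())
s=r.line_to(W(-.125,0,.036),velocity=.04,force_limit=30); print(s,loc())
s=r.line_to(W(-.125,0,.015),velocity=.03,force_limit=25); print(s,loc())
r.hold(.3); print(loc())
e=get_image("side"); d=get_image("top")
v=[cv2.resize(x["image"][b[0]:b[1],b[2]:b[3],::-1],(400,400),interpolation=cv2.INTER_CUBIC) for x,b in((d,(120,250,225,355)),(e,(130,250,270,390)))]
cv2.imwrite("pics/p2.png",np.hstack(v))
E
```

```text
True (array([-0.0003,  0.1276]), np.float64(0.0659), array([1.5, 3.7, 1.9]), 8.41)
(array([-0.1244,  0.0003]), np.float64(0.0753), array([ 0.2, -0.1,  0.8]), 11.16)
False (array([-1.271e-01,  1.000e-04]), np.float64(0.0355), array([-8.2,  2.5,  9.9]), 12.28)
True (array([-1.274e-01,  1.000e-04]), np.float64(0.0303), array([-5.8, -1.4, 20.8]), 12.68)
(array([-1.274e-01,  1.000e-04]), np.float64(0.0303), array([-5.6,  0.5, 20.1]), 12.97)
```

View pics/p2.png

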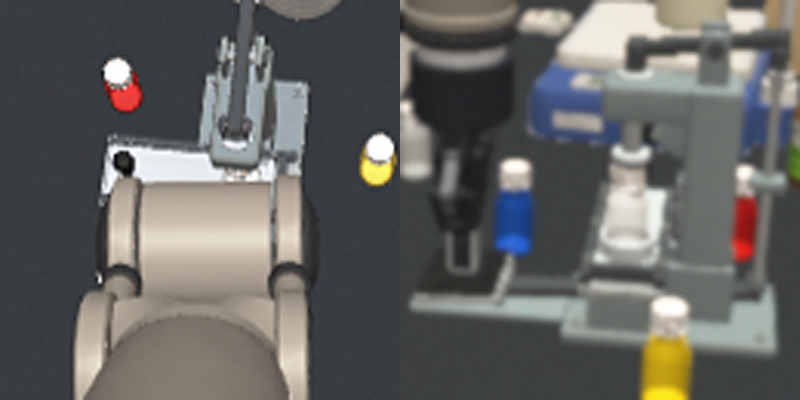

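The pedal reads 30.3 mm with about 20 N on it, and the ram is on the cap. One firmer press will confirm the stop, then I'll release and check.

```bash
python3 - <<'E'
from h import *
loc=lambda:(np.round(R2(A).T@(read_position()[:2]-O),4),round(read_position()[2],4),np.round(read_force(),1),round(read_t(),2))
s=r.line_to(W(-.127,0,.015),velocity=.03,force_limit=18); print(s,loc())
r.hold(.2); print(loc())
r.line_to(W(-.125,0,.075),velocity=.06); r.line_to(W(-.125,-.02,.25),velocity=.2)
r.line_to(W(-.13,-.30,.3),velocity=.3); r.hold(.3); print(loc())
e=get_image("side"); d=get_image("top")
v=[cv2.resize(x["image"][b[0]:b[1],b[2]:b[3],::-1],(400,400),interpolation=cv2.INTER_CUBIC) for x,b in((d,(120,250,225,355)),(e,(130,250,270,390)))]
cv2.imwrite("pics/p3.png",np.hstack(v)); cv2.imwrite("pics/top3.png",d["image"][:,:,::-1])
E
```

```text
True (array([-1.274e-01,  1.000e-04]), np.float64(0.0304), array([-4.7, -1.4, 17.6]), 13.3)
(array([-1.274e-01,  1.000e-04]), np.float64(0.0305), array([-3.6,  0.5, 16.7]), 13.5)
(array([-0.1299, -0.2992]), np.float64(0.3), array([ 0.8, -1. ,  1.8]), 16.84)
```

View pics/p3.png

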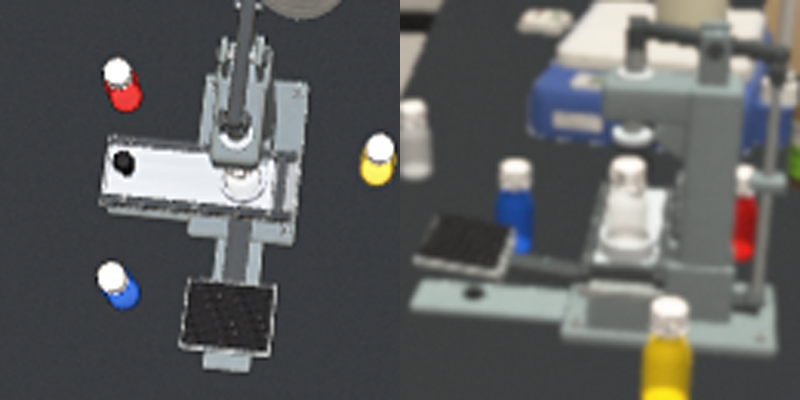

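The pedal is back up, the shuttle is in and the vial is standing in it. The cap top dropped from about row 150 to 157 in the side crop. I'll check that drop against 6 mm before handing in.

```bash
python3 - <<'E'
from h import *
e=get_image("side"); P=proj(e,[W(0,0,.134),W(0,0,.128)]); print("expect shift px in crop",(P[1]-P[0])*400/120, (P-[270,130])*400/120)
a,b=[cv2.imread(f"pics/{n}.png",0)[:,400:] for n in("p1","p3")]
tp=lambda i:i[120:215,205:250].astype(np.float32)
A1,B1=[x[135:185,213:243].astype(float).mean(1) for x in(a,b)]
print(np.c_[np.arange(135,185,2),A1[::2],B1[::2]].round(0).astype(int).tolist())
E
```

```text
expect shift px in crop [-0.35280974  7.61956408] [[233.16473096 155.94010251]
 [232.81192122 163.55966659]]
[[135, 205, 208], [137, 202, 204], [139, 183, 186], [141, 159, 161], [143, 127, 132], [145, 107, 102], [147, 104, 80], [149, 139, 60], [151, 188, 58], [153, 222, 69], [155, 240, 106], [157, 245, 150], [159, 243, 200], [161, 234, 229], [163, 218, 244], [165, 197, 245], [167, 182, 243], [169, 171, 232], [171, 169, 216], [173, 167, 197], [175, 169, 181], [177, 175, 175], [179, 183, 171], [181, 188, 173], [183, 184, 177]]
```

The measured shift is about 8 px against 7.6 px expected for 6 mm, so the cap is fully home.

```bash
python3 -c "
from bench import *
print(ticket.sign_off())"
```

```text
the job is handed in; nothing more can be done
None
```

The job is handed in: the shuttle is in against its stop, the cap has dropped about 6 mm (fully home), the pedal is back up, the vials near the press look undisturbed, and the robot finished clear at about 17 s.

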